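Click a collet cassette into its sprung-ball dock

TASK

Square the collet cassette up with the blue dock and start its bevelled nose in the bay, then let go and push it home from behind, without gripping it, until it snaps past the sprung side ball and is held. Push gently, feel for the click and the end stop and never ram it: how deep it goes is set differently each time. Leave the other things on the bench alone.

Things in the scene. Friction and masses are not known exactly. Their poses are not given: they have to be found in the camera images.
- dock: Blue dock fixed to the bench: a bay without a floor, the cassette slides on the bench itself. Origin on the bench, on the bay's centre line, where the flared mouth ends and the straight bay begins; x points level into the bay, y to the left looking in, z up. Straight bay 58 mm wide, x = 0 to 105 mm, walls 40 mm high.
- dock_mouth (a point): Middle of the dock's flared mouth on the bench, at x = -40 mm of the dock. Between the 40 mm high cheeks the mouth is about 94 mm wide here (112 mm outside) and narrows to 58 mm at x = 0.
- dock_strap (a point): Middle of the top of the hold-down strap across the bay (x = 3 to 17 mm of the dock): underside 49 mm, top 55 mm, screw heads 59 mm above the bench. It keeps the cassette from going in from above.
- dock_end (a point): Far end of the bay on the bench, x = 105 mm of the dock. A carriage left of the bay, clamped at another depth each time and NOT measured, holds the sprung ball (16 mm, stands 5 mm out of the left wall, 18 mm high, centre anywhere at x = 30 to 54 mm) and, 38 mm deeper, the fixed end stop (face at x = 68 to 92 mm). Passing the ball takes a push of 6 to 13 N; past it the push drops.
- cassette: Cassette 150 x 56 x 36 mm, about 0.4 kg, three collets in its top (43 mm high), on the bench before the mouth. Origin: underside, mid-length; x to the nose, z up. Grey body x = -5 to 75, 56 wide, last 9 mm bevelled; 16 mm wide notches for the ball in both sides at x = 37. Orange tail x = -75 to -5, 30 mm wide, 36 high: may be gripped across y from above; its flat end is the face to push.
- cassette_nose (a point): Middle of the cassette's nose, on its underside (75 mm ahead of its origin). It touches the end stop when home.
- cassette_tail (a point): Middle of the tail's flat end face (30 x 36 mm), 18 mm above the underside, 75 mm behind the cassette's origin. When home it still stands 58 to 82 mm outside the straight bay, clear of the cheeks.
- plunger (a joint): How far the dock's ball is pressed back into its plunger, m: 0 = fully out, up to 0.0065; 0.0025 to 0.005 while the cassette's side passes it; back to 0 when it sits in the notch.
- grease_pot: Grease pot with a green lid, 63 mm diameter, 54 mm high, bystander; origin at its underside.
- collar: Pale steel collar ring, 110 mm diameter, 34 mm high, bystander; origin at its underside.
- dowel_pin: Upright steel dowel pin, 21 mm diameter, 42 mm high, bystander; origin at its underside.
- tool_holder: Upright steel tool holder, 63 mm diameter, 128 mm high, bystander; origin at its underside.
- kit_box: Small pale carton 86x105x26 mm, bystander; origin at its underside.

How it is judged:
On the way, in this order (a step that is already met when the one before it is completed fails the run):
1. the cassette's nose stands squarely in the straight bay, short of the ball (x of cassette_nose in the frame of dock between 0.003 and 0.035 m and y of cassette_nose in the frame of dock between -0.005 and 0.005 m and angle between the x axis of cassette and the x axis of dock, either way round below 0.08 rad and z of cassette_nose in the frame of dock between -0.005 and 0.005 m), for 0.1 s.
2. the cassette's side has pressed the ball back (value of joint plunger above 0.002 m and x of cassette_nose in the frame of dock above 0.02 m), for 0.05 s.
At the end, for the whole second after the job is handed in: The cassette is at rest in the dock, its nose more than 60 mm past the start of the straight bay, flat on the bench within 5 mm, within 5 mm of the centre line and within 0.08 rad of square, with the ball snapped out into its notch (pressed back less than 1 mm) (x of cassette_nose in the frame of dock above 0.06 m and y of cassette_nose in the frame of dock between -0.005 and 0.005 m and angle between the x axis of cassette and the x axis of dock, either way round below 0.08 rad and z of cassette_nose in the frame of dock between -0.005 and 0.005 m and value of joint plunger below 0.001 m and linear speed of cassette below 0.01 m/s); the robot touches nothing.
It fails at once if the robot grips the cassette or rams it (more than 36 N between robot and cassette) once its nose is more than 22 mm inside the straight bay (x of cassette_nose in the frame of dock above 0.022 m and contact force between any of the fingers, the arm and cassette above 36 N).
It fails at once if one of the bystanders is moved by more than 20 mm (distance of any of grease_pot, collar, dowel_pin, tool_holder, kit_box from where it was at the start of the episode above 0.02 m).
It also fails if it takes over 50 s, if anything falls off the work surface, if the arm or the gripper's body presses on something with over 40 N, if the wrist force passes 120 N, or if a joint passes its speed limit or range.

ROBOT

A 6-joint arm with a two-finger parallel gripper is mounted at the origin on a cart in front of the work surface, level with it; the furniture and walls round the work are solid. World frame = base frame: x ahead of the robot, y to its left, z up, the work surface at z = 0. Lengths are in m, angles in rad, forces in N, time in s.
With the tool pointing down it reaches from about 0.325 to 0.925 m from the base axis. Payload 3.1 kg.
Tool frame: the origin (TCP) lies between the finger pads; the fingertips stand 11 mm ahead of it and the grasp point (between the pads) lies 8 mm behind it; z points along the fingers, x is the direction in which the jaws open and shut, and the axes are right-handed (so a half turn about z gives the same grasp; the last joint's range is limited). The gripper opens to 85 mm and grips with 20 to 120 N. Pads are 22 mm wide; open, the fingers measure 114 mm over their backs; the gripper's body (76 mm by 85 mm) begins 54 mm behind the grasp point. The pads swing forward as they close: fully open they stand 13 mm farther back than shut.
Start: joints at [1.014, 0.217, 1.613, -0, 1.311, -0.112], TCP at [0.269, 0.564, 0.242] pointing down, gripper open.
Joint ranges: [-2.75, 2.75], [-0.78, 2.1], [0.31, 2.55], [-1.13, 4.27], [0.13, 2.63], [-2.58, 2.58]. Speed limits (rad/s): [2.79, 2.79, 3.14, 3.14, 3.14, 3.14].

INTERFACE

Orientations are given as a unit quaternion [w, x, y, z].
In Python, from bench import arm gives the robot as it stands.
- The arm moves only by the shell command python3 -m creep 'ROWS'. ROWS is JSON, a list that holds one entry, the list of rows, each a list of 5 numbers: the opening, from 0 (shut) to 1 (fully open), then the shift along the tool's x, y, z in units of 30 mm (1.0 is 30 mm), then the turn about the tool's z in units of 6 degrees (1.0 is 6 degrees). In form: [[[claw, x, y, z, yaw], ...]]. A call has exactly 10 rows; each row shifts and turns the commanded pose from where the row before left it, along the tool's axes as they then stand; what a row does not reach is not made up. A row lasts 1/12 s, in which the tool goes at most 41.7 mm and 7.16 degrees, less where a joint would pass 70% of its speed; a pose out of reach is approached as far as the arm can. A call is refused whole if a number of a shift passes 1 or a number of a turn 1, either way. A call with a gripper value outside its range is refused whole. The fingers move at their own pace and stop on an object; the grip force is fixed at half the most. Time passes only in rows, so rows that do not move let the fingers close, or fill a call up. It gives the time, the measured TCP pose, the force and the opening at its end, in the units of the state.
- arm.get_obs(): the state, without advancing time (a new reading comes with each control period).
- arm.camera(name): name is "scene" or "side" or "wrist"; returns the picture (480x640x3 uint8, blue, green, red); there is no depth.
- arm.get_calibration(name): a dict with "fx", "fy", "cx", "cy" (pixels), "R" (3x3) and "t" (3): a world point X has camera coordinates R X + t; the wrist camera has in their place "hand_eye" (4x4, takes a point from camera to tool coordinates, whose origin is the TCP and whose axes are the tool frame's). Camera axes: x right, y down, z forward; pixel columns grow to the right and rows downward; lengths in m; the calibration is good to about 2 mm. The wrist camera is an equidistant fisheye: a pixel r from the principal point sees the ray r / f radians off the axis. A picture is of the moment at which its call begins: read the wrist's pose just before it. get_calibration takes no time and is no camera call.
- arm.sign_off(): hands the job in, once; it reports no verdict.
The state is a dict: "clock": time; "joint_pos": joint angles; "dq": joint speeds; "joint_torque": joint torques, N m; "position": TCP position; "tool_rot": TCP orientation; "ft_force": force on the tool from outside, world axes, zero at the start; "wrist_torque": the same for the moment, N m; "opening": finger opening in m.
Only numpy, scipy, OpenCV 4.12 (cv2) and the standard library are available. Lean on these libraries where they do the work, as an engineer would, in place of code of your own. Each camera call takes 0.05 s, during which the arm holds its last target.

## Working session

There is one attempt and no reset: what is moved stays moved. The work goes in short steps, Python scripts to look and compute and a shell command to move; the robot and the scene stay as the last step left them, time stands still between calls to the robot, and variables do not carry over. Pictures are saved under pics/ and viewed, and the job is handed in when it is done.

```bash
mkdir -p pics; ls
python3 - <<'E'
from bench import arm
import cv2
for n in("scene","side","wrist"):
    cv2.imwrite(f"pics/{n}0.png",arm.camera(n))
    c=arm.get_calibration(n); print(n,c)
print(arm.get_obs())
E
```

```text
pics
scene {'fx': 613.0594174914982, 'fy': 613.0594174914982, 'cx': 315.3749549759432, 'cy': 242.68606368779857, 'R': array([[-0.6235415 ,  0.78178799,  0.00188219],
       [ 0.46103414,  0.36965562, -0.80672315],
       [-0.63138223, -0.5021576 , -0.59092657]]), 't': array([ 0.30403907, -0.19326436,  2.03905478])}
side {'fx': 518.688164049442, 'fy': 518.688164049442, 'cx': 323.3031185383844, 'cy': 235.13648028277703, 'R': array([[ 0.94886747,  0.31555707, -0.00861738],
       [ 0.27392959, -0.83664833, -0.47432283],
       [-0.15688564,  0.44770895, -0.88030881]]), 't': array([-0.48350625, -0.09670444,  1.60063229])}
wrist {'fx': 371.64829954431775, 'fy': 371.64829954431775, 'cx': 314.81355612609815, 'cy': 239.59727063723028, 'hand_eye': array([[ 9.99999715e-01,  5.28471233e-04,  5.39313972e-04,
         6.54448635e-04],
       [-6.54713921e-04,  9.62676879e-01,  2.70652540e-01,
        -6.74017221e-02],
       [-3.76153010e-04, -2.70652815e-01,  9.62676951e-01,
        -1.31441284e-01],
       [ 0.00000000e+00,  0.00000000e+00,  0.00000000e+00,
         1.00000000e+00]])}
{'clock': 0.15, 'joint_pos': array([ 1.01374273e+00,  2.17581925e-01,  1.61459880e+00, -1.20416871e-05,
        1.31130254e+00, -1.12176116e-01]), 'dq': array([-0.00148809, -0.00405038, -0.00426025, -0.00028102,  0.00041717,
        0.00072032]), 'joint_torque': array([ 5.11318249e-04, -3.97452128e+01, -3.04415524e+01, -8.96303618e-05,
        5.84111782e-03, -6.04943466e-06]), 'position': array([0.26860859, 0.56365238, 0.2412502 ]), 'tool_rot': array([ 4.17079042e-04,  8.45678194e-01,  5.33692326e-01, -8.48341584e-04]), 'ft_force': array([-0.02456878,  0.05245469,  0.74779602]), 'wrist_torque': array([ 0.06767759, -0.01281035,  0.03510486]), 'opening': 0.08574606235164096}
```

View pics/scene0.png

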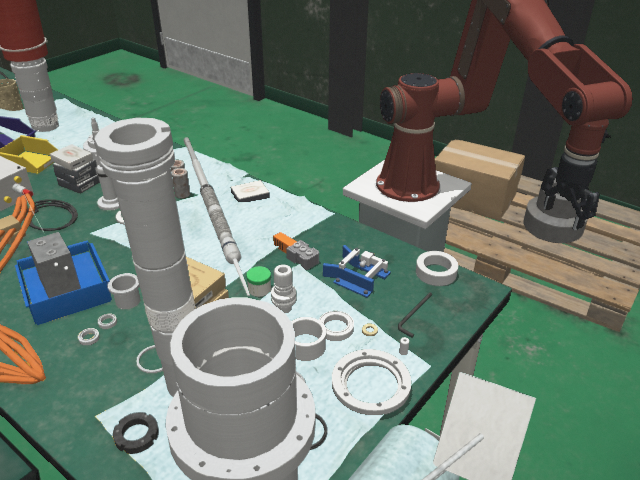

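View pics/side0.png

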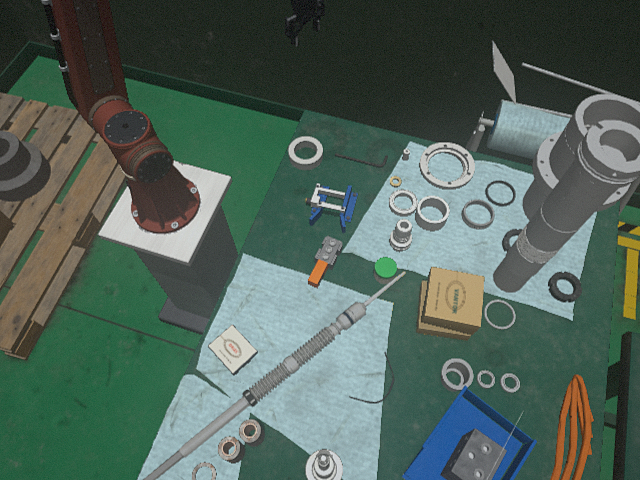

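View pics/wrist0.png

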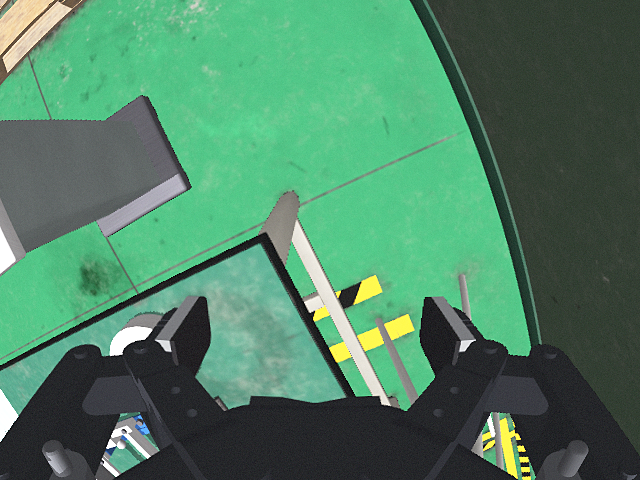

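The scene view shows the cassette at about (297,248) with its orange tail away from the dock, and the dock at (355,270). In the side view they are at (325,260) and (332,205). I'll zoom in on both.

Run:
```python
import cv2
a=cv2.imread("pics/scene0.png")[215:315,240:400]; b=cv2.imread("pics/side0.png")[170:300,280:430]
cv2.imwrite("pics/za.png",cv2.resize(a,None,fx=5,fy=5,interpolation=cv2.INTER_CUBIC))
cv2.imwrite("pics/zb.png",cv2.resize(b,None,fx=4.5,fy=4.5,interpolation=cv2.INTER_CUBIC))
```

```text
(no output)
```

View pics/za.png

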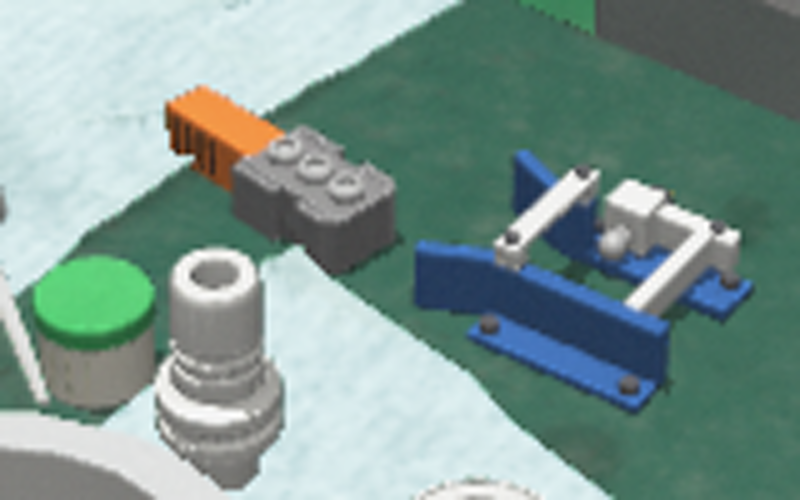

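View pics/zb.png

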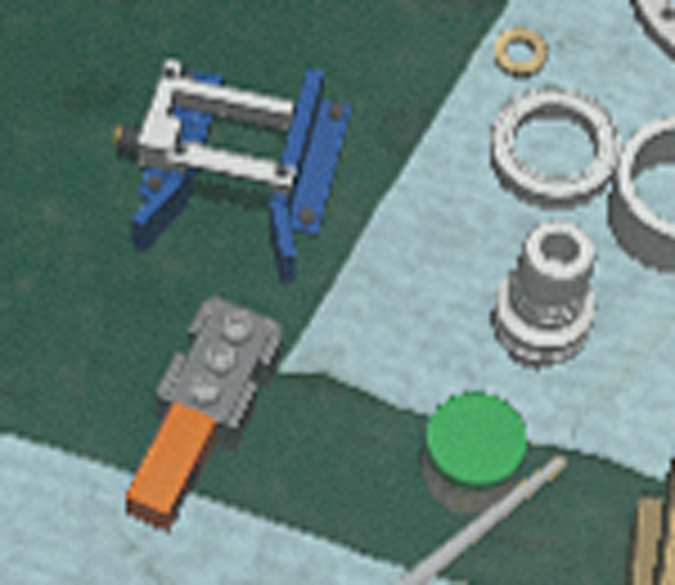

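```bash
cat > h.py <<'E'
import numpy as np, cv2
from scipy.spatial.transform import Rotation as Ro
from bench import arm
def ray(n,u,v,T=None):
    c=arm.get_calibration(n)
    if n!="wrist":
        d=np.array([(u-c["cx"])/c["fx"],(v-c["cy"])/c["fy"],1.]);R=c["R"]
        return -R.T@c["t"],R.T@d
    a=np.array([u-c["cx"],v-c["cy"]])/c["fx"];r=np.hypot(*a)
    d=np.append(a*np.sinc(r/np.pi),np.cos(r)); M=T@c["hand_eye"]
    return M[:3,3],M[:3,:3]@d
def plane(n,u,v,z,T=None):
    o,d=ray(n,u,v,T); return o+d*(z-o[2])/d[2]
def T_of(o):
    T=np.eye(4);T[:3,:3]=Ro.from_quat(np.roll(o["tool_rot"],-1)).as_matrix();T[:3,3]=o["position"];return T
def yaw(o): # world heading of tool x
    x=T_of(o)[:3,0];return np.degrees(np.arctan2(x[1],x[0]))
E
python3 - <<'E'
from h import *
np.set_printoptions(precision=4,suppress=True)
s=lambda x,y,z:plane("side",x/4.5+280,y/4.5+170,z)
a=lambda x,y,z:plane("scene",x/5+240,y/5+215,z)
for k,p in dict(tail=(148,502,.036),nose=(247,310,.036),body_tail=(197,412,.036),cheekL=(138,213,.04),cheekR=(287,253,.04),wallR0=(280,190,.04),wallR1=(316,72,.04),green=(477,438,.054)).items(): print(k,s(*p))
print("scene")
for k,p in dict(tail=(183,97,.036),cheekL=(522,153,.04),cheekR=(417,243,.04),wallR0=(525,262,.04),wallR1=(667,325,.04),green=(95,300,.054),).items(): print(k,a(*p))
o=arm.get_obs();print(T_of(o),yaw(o))
E
```

```text
tail [ 0.5192 -0.1194  0.036 ]
nose [0.5363 0.0266 0.036 ]
body_tail [ 0.5286 -0.052   0.036 ]
cheekL [0.4472 0.0708 0.04  ]
cheekR [0.5487 0.0725 0.04  ]
wallR0 [0.5302 0.1164 0.04  ]
wallR1 [0.5256 0.2125 0.04  ]
green [ 0.7003 -0.0232  0.054 ]
scene
tail [ 0.5222 -0.1137  0.036 ]
cheekL [0.4491 0.0719 0.04  ]
cheekR [0.5489 0.0761 0.04  ]
wallR0 [0.526  0.1305 0.04  ]
wallR1 [0.5222 0.2183 0.04  ]
green [ 0.7033 -0.0127  0.054 ]
[[ 0.4303  0.9027 -0.001   0.2686]
 [ 0.9027 -0.4303 -0.0016  0.5637]
 [-0.0019 -0.0002 -1.      0.2413]
 [ 0.      0.      0.      1.    ]] 64.51058625068929
```

```bash
cat >> h.py <<'E'
def plan(tgt,head,n):
    """n equal steps to tgt xyz & heading(deg); prints rows' shifts in units"""
    o=arm.get_obs();p=o["position"];h0=yaw(o);d=(np.array(tgt)-p)/n;dh=((head-h0+180)%360-180)/n
    print("pos",p,"head",h0)
    for k in range(n):
        h=np.radians(h0+k*dh);x=np.array([np.cos(h),np.sin(h)]);y=np.array([np.sin(h),-np.cos(h)])
        print([round(v,3) for v in (x@d[:2]/.03,y@d[:2]/.03,-d[2]/.03,-dh/6)])
E
python3 -c "
from h import *
plan((.52,.03,.26),0,20)"
```

```text
pos [0.26860859 0.56365238 0.2412502 ] head 64.51058625068929
[np.float64(-0.623), np.float64(0.761), np.float64(-0.031), np.float64(0.538)]
[np.float64(-0.579), np.float64(0.795), np.float64(-0.031), np.float64(0.538)]
[np.float64(-0.533), np.float64(0.826), np.float64(-0.031), np.float64(0.538)]
[np.float64(-0.486), np.float64(0.855), np.float64(-0.031), np.float64(0.538)]
[np.float64(-0.437), np.float64(0.881), np.float64(-0.031), np.float64(0.538)]
[np.float64(-0.387), np.float64(0.904), np.float64(-0.031), np.float64(0.538)]
[np.float64(-0.335), np.float64(0.924), np.float64(-0.031), np.float64(0.538)]
[np.float64(-0.283), np.float64(0.942), np.float64(-0.031), np.float64(0.538)]
[np.float64(-0.229), np.float64(0.956), np.float64(-0.031), np.float64(0.538)]
[np.float64(-0.175), np.float64(0.967), np.float64(-0.031), np.float64(0.538)]
[np.float64(-0.12), np.float64(0.976), np.float64(-0.031), np.float64(0.538)]
[np.float64(-0.065), np.float64(0.981), np.float64(-0.031), np.float64(0.538)]
[np.float64(-0.01), np.float64(0.983), np.float64(-0.031), np.float64(0.538)]
[np.float64(0.045), np.float64(0.982), np.float64(-0.031), np.float64(0.538)]
[np.float64(0.101), np.float64(0.978), np.float64(-0.031), np.float64(0.538)]
[np.float64(0.155), np.float64(0.971), np.float64(-0.031), np.float64(0.538)]
[np.float64(0.21), np.float64(0.961), np.float64(-0.031), np.float64(0.538)]
[np.float64(0.264), np.float64(0.947), np.float64(-0.031), np.float64(0.538)]
[np.float64(0.316), np.float64(0.931), np.float64(-0.031), np.float64(0.538)]
[np.float64(0.368), np.float64(0.912), np.float64(-0.031), np.float64(0.538)]
```

```bash
python3 -m creep '[[[1,-0.62,0.76,-0.03,0.54],[1,-0.58,0.8,-0.03,0.54],[1,-0.53,0.83,-0.03,0.54],[1,-0.49,0.86,-0.03,0.54],[1,-0.44,0.88,-0.03,0.54],[1,-0.39,0.9,-0.03,0.54],[1,-0.34,0.92,-0.03,0.54],[1,-0.28,0.94,-0.03,0.54],[1,-0.23,0.96,-0.03,0.54],[1,-0.18,0.97,-0.03,0.54]]]'
python3 -m creep '[[[1,-0.12,0.98,-0.03,0.54],[1,-0.07,0.98,-0.03,0.54],[1,-0.01,0.98,-0.03,0.54],[1,0.05,0.98,-0.03,0.54],[1,0.1,0.98,-0.03,0.54],[1,0.16,0.97,-0.03,0.54],[1,0.21,0.96,-0.03,0.54],[1,0.26,0.95,-0.03,0.54],[1,0.32,0.93,-0.03,0.54],[1,0.37,0.91,-0.03,0.54]]]'
python3 - <<'E'
from h import *
o=arm.get_obs();im=arm.camera("wrist");print(o["clock"],o["position"],yaw(o),o["dq"],o["ft_force"])
o2=arm.get_obs();print(o2["position"],yaw(o2))
cv2.imwrite("pics/w1.png",arm.camera("wrist"));print(T_of(o2).tolist())
E
```

```text
clock: 0.98
position: [0.3944, 0.2954, 0.2511]
tool_rot: [0.0, 0.961, 0.275, -0.0]
ft_force: [0.6, 1.1, -0.1]
opening: 0.0853
clock: 1.82
position: [0.5193, 0.0282, 0.26]
tool_rot: [-0.0, 1.0, -0.004, -0.0]
ft_force: [0.6, 0.7, 0.2]
opening: 0.0856
1.8167 [0.51927509 0.0281588  0.26002247] -0.45676693513214206 [-0.6080983   0.27367078 -0.28704518  0.00340841  0.01131514  0.06899946] [0.585244   0.72791829 0.16280677]
[0.52167856 0.02353868 0.2604595 ] -0.735725514172911
[[0.9999142659716634, -0.012853011178281755, 0.002502161066101505, 0.5216785646413037], [-0.012840437465024238, -0.9999051669871942, -0.004977971275343087, 0.023538684352660155], [0.0025659056990762316, 0.0049454156511160125, -0.9999844793755458, 0.2604594955334458], [0.0, 0.0, 0.0, 1.0]]
```

View pics/w1.png

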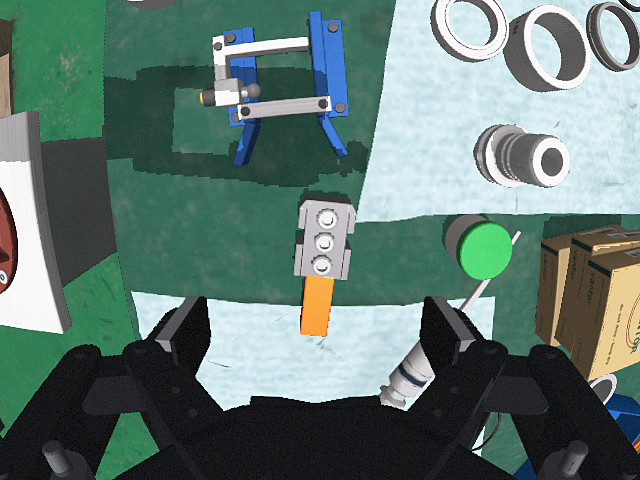

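Everything needed is in view: the dock mouth at about (235,160) to (345,155), the ball at (253,90), and the cassette from nose (327,200) to tail end (315,333). Next I'll measure corners in a zoomed crop.

Run:
```python
import cv2
a=cv2.imread("pics/w1.png")
cv2.imwrite("pics/za1.png",cv2.resize(a[0:180,190:370],None,fx=3.33,fy=3.33,interpolation=cv2.INTER_CUBIC))
cv2.imwrite("pics/zb1.png",cv2.resize(a[190:340,260:380],None,fx=4,fy=4,interpolation=cv2.INTER_CUBIC))
```

```text
(no output)
```

View pics/za1.png

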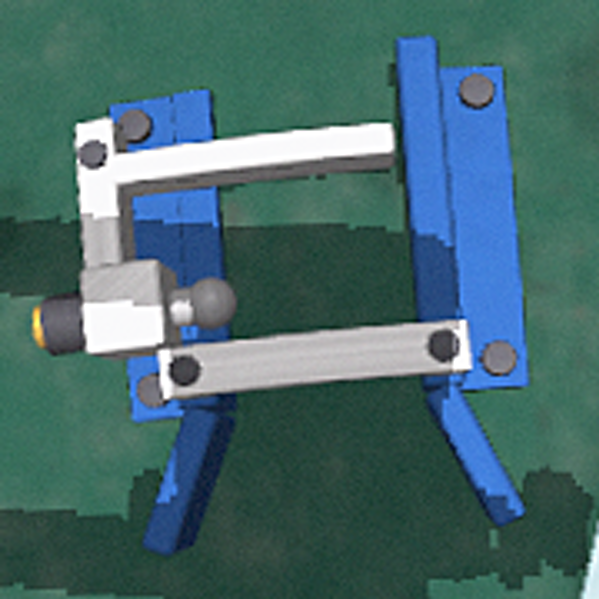

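View pics/zb1.png

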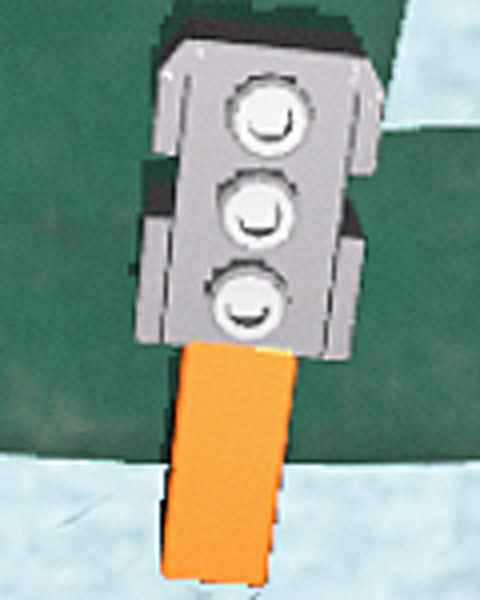

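```bash
cat > m1.py <<'E'
from h import *
np.set_printoptions(precision=4,suppress=True)
T=np.array([[0.9999142659716634, -0.012853011178281755, 0.002502161066101505, 0.5216785646413037], [-0.012840437465024238, -0.9999051669871942, -0.004977971275343087, 0.023538684352660155], [0.0025659056990762316, 0.0049454156511160125, -0.9999844793755458, 0.2604594955334458],[0,0,0,1]])
A=lambda x,y,z:plane("wrist",190+(x+.5)/3.33-.5,(y+.5)/3.33-.5,z,T)[:2]
B=lambda x,y,z:plane("wrist",260+(x+.5)/4-.5,190+(y+.5)/4-.5,z,T)[:2]
ang=lambda a,b:np.degrees(np.arctan2(*(b-a)[::-1]))
cL,cR=A(145,545,.04),A(523,515,.04);cLi,cRi=A(172,552,.04),A(503,525,.04)
print("cheek outer",cL,cR,np.linalg.norm(cL-cR),"mid",(cL+cR)/2,"axis",ang(cL,cR)+90)
print("cheek inner",cLi,cRi,np.linalg.norm(cLi-cRi),"mid",(cLi+cRi)/2,"axis",ang(cLi,cRi)+90)
s1,s2=A(185,370,.059),A(443,345,.059);print("screws",s1,s2,np.linalg.norm(s1-s2),"mid",(s1+s2)/2,ang(s1,s2)+90)
w0,w1=A(430,385,.04),A(398,40,.04);print("Rin",w0,w1,np.linalg.norm(w0-w1),ang(w0,w1))
w0,w1=A(457,290,.04),A(437,40,.04);print("Rout",w0,w1,np.linalg.norm(w0-w1),ang(w0,w1))
w0,w1=A(527,385,.006),A(500,65,.006);print("baseR",w0,w1,np.linalg.norm(w0-w1),ang(w0,w1))
bl=A(215,303,.018);print("ball",bl)
t=[B(182,343,.036),B(297,350,.036),B(268,585,.036),B(163,577,.036)]
f=(t[0]+t[1])/2;e=(t[2]+t[3])/2
print("tail",t,"front",f,"end",e,np.linalg.norm(f-e),"head",ang(e,f),"edges",ang(t[3],t[0]),ang(t[2],t[1]),"w",np.linalg.norm(t[2]-t[3]),np.linalg.norm(t[1]-t[0]))
c=[B(270,113,.043),B(257,208,.043),B(250,298,.043)];print("collets",c,ang(c[2],c[0]),ang(e,c[0]))
E
python3 m1.py
```

```text
cheek outer [0.4462 0.0691] [0.5543 0.0753] 0.10833044095800556 mid [0.5002 0.0722] axis 93.301653055353
cheek inner [0.454  0.0667] [0.5486 0.0725] 0.09476792018195553 mid [0.5013 0.0696] axis 93.46962149930214
screws [0.4629 0.1175] [0.5317 0.1222] 0.06898503484914112 mid [0.4973 0.1198] 93.83172368410533
Rin [0.5284 0.1124] [0.5207 0.2151] 0.102972568279366 94.31146630840425
Rout [0.5363 0.1396] [0.5317 0.215 ] 0.0755026110959709 93.4800673032264
baseR [0.5587 0.1143] [0.5518 0.2182] 0.10417378426851055 93.76827568104397
ball [0.4649 0.1407]
tail [array([ 0.5128, -0.047 ]), array([ 0.5424, -0.0494]), array([ 0.5349, -0.1195]), array([ 0.5061, -0.1165])] front [ 0.5276 -0.0482] end [ 0.5205 -0.118 ] 0.07016016770785416 head 84.17986749387381 edges 84.43661580515845 83.92557252449751 w 0.029005749554285976 0.029638759560795647
collets [array([0.5354, 0.0146]), array([ 0.5321, -0.0091]), array([ 0.5302, -0.0324])] 83.78766244505302 83.60753025508093
```

```bash
python3 -c "
from h import *
plan((.5242,-.0832,.09),-6,10)"
```

```text
pos [0.52054315 0.02609707 0.26032637] head -0.588217080153491
[np.float64(0.016), np.float64(0.364), np.float64(0.568), np.float64(0.09)]
[np.float64(0.019), np.float64(0.364), np.float64(0.568), np.float64(0.09)]
[np.float64(0.023), np.float64(0.364), np.float64(0.568), np.float64(0.09)]
[np.float64(0.026), np.float64(0.364), np.float64(0.568), np.float64(0.09)]
[np.float64(0.03), np.float64(0.363), np.float64(0.568), np.float64(0.09)]
[np.float64(0.033), np.float64(0.363), np.float64(0.568), np.float64(0.09)]
[np.float64(0.037), np.float64(0.363), np.float64(0.568), np.float64(0.09)]
[np.float64(0.04), np.float64(0.362), np.float64(0.568), np.float64(0.09)]
[np.float64(0.043), np.float64(0.362), np.float64(0.568), np.float64(0.09)]
[np.float64(0.047), np.float64(0.362), np.float64(0.568), np.float64(0.09)]
```

```bash
python3 -m creep '[[[1,0.03,0.45,0.71,0.11],[1,0.03,0.45,0.71,0.11],[1,0.03,0.45,0.71,0.11],[1,0.03,0.45,0.71,0.11],[1,0.03,0.45,0.71,0.11],[1,0.03,0.45,0.71,0.11],[1,0.03,0.45,0.71,0.11],[1,0.03,0.45,0.71,0.11],[1,0,0,0,0],[1,0,0,0,0]]]'
python3 - <<'E'
from h import *
o=arm.get_obs();cv2.imwrite("pics/w2.png",arm.camera("wrist"));print(o["clock"],o["position"],yaw(o),abs(o["dq"]).max(),o["ft_force"]);print(T_of(o).tolist())
E
```

```text
clock: 2.75
position: [0.5198, -0.0779, 0.0883]
tool_rot: [-0.001, 0.999, -0.049, -0.002]
ft_force: [-0.4, 1.1, 0.5]
opening: 0.0856
2.75 [ 0.51976608 -0.07790848  0.08832861] -5.595840052438494 0.03537825300658597 [-0.43272371  1.12525686  0.48153121]
[[0.9952254651817797, -0.09751625430240372, -0.0041053136956145245, 0.5197660804918649], [-0.09750975775444616, -0.9952330225186051, 0.0017544318599939308, -0.07790848271813175], [-0.004256829381088875, -0.001345747120026812, -0.9999900341344955, 0.08832861024739433], [0.0, 0.0, 0.0, 1.0]]
```

View pics/w2.png

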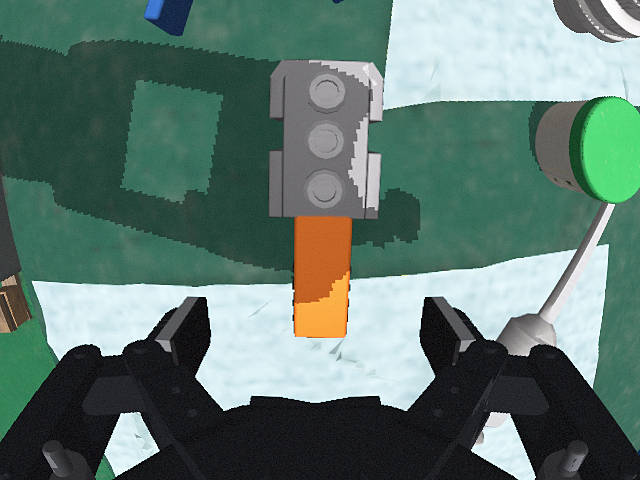

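Run:
```python
from h import *
T=np.array([[0.9952254651817797, -0.09751625430240372, -0.0041053136956145245, 0.5197660804918649], [-0.09750975775444616, -0.9952330225186051, 0.0017544318599939308, -0.07790848271813175], [-0.004256829381088875, -0.001345747120026812, -0.9999900341344955, 0.08832861024739433], [0.0, 0.0, 0.0, 1.0]])
t=[plane("wrist",u,v,.036,T) for u,v in((295,217),(352,217),(348,337),(296,337))]
f=(t[0]+t[1])/2;e=(t[2]+t[3])/2;d=f-e
print(t,f,e,np.degrees(np.arctan2(d[1],d[0])),np.linalg.norm(d))
n=[plane("wrist",u,v,.043,T) for u,v in((326,92),(324,189))];print(n)
m=e+d/2;m[2]=.024;print(m);plan(m,-6,8)
```

```text
[array([ 0.51379629, -0.04804956,  0.036     ]), array([ 0.54255652, -0.05079214,  0.036     ]), array([ 0.53587354, -0.12000138,  0.036     ]), array([ 0.50639872, -0.1170955 ,  0.036     ])] [ 0.52817641 -0.04942085  0.036     ] [ 0.52113613 -0.11854844  0.036     ] 84.18477708442585 0.06948517483550301
[array([0.53498877, 0.01187041, 0.043     ]), array([ 0.52966858, -0.03426648,  0.043     ])]
[ 0.52465627 -0.08398464  0.024     ]
pos [ 0.52119273 -0.07790549  0.08983681] head -5.552464914293109
[np.float64(0.017), np.float64(0.024), np.float64(0.274), np.float64(0.009)]
[np.float64(0.017), np.float64(0.024), np.float64(0.274), np.float64(0.009)]
[np.float64(0.017), np.float64(0.024), np.float64(0.274), np.float64(0.009)]
[np.float64(0.017), np.float64(0.024), np.float64(0.274), np.float64(0.009)]
[np.float64(0.017), np.float64(0.024), np.float64(0.274), np.float64(0.009)]
[np.float64(0.017), np.float64(0.024), np.float64(0.274), np.float64(0.009)]
[np.float64(0.017), np.float64(0.024), np.float64(0.274), np.float64(0.009)]
[np.float64(0.017), np.float64(0.024), np.float64(0.274), np.float64(0.009)]
```

```bash
python3 -m creep '[[[1,0.015,0.024,0.28,0.008],[1,0.015,0.024,0.28,0.008],[1,0.015,0.024,0.28,0.008],[1,0.015,0.024,0.28,0.008],[1,0.015,0.024,0.28,0.008],[1,0.015,0.024,0.28,0.008],[1,0.015,0.024,0.28,0.008],[1,0.015,0.024,0.28,0.008],[1,0,0,0,0],[1,0,0,0,0]]]' && python3 -c "
from h import *
o=arm.get_obs();print(o['position'],yaw(o),o['ft_force'])"
```

```text
clock: 3.63
position: [0.5238, -0.0846, 0.0218]
tool_rot: [-0.0, 0.999, -0.052, -0.001]
ft_force: [-0.8, -0.1, 0.7]
opening: 0.0853
[ 0.52382292 -0.08456765  0.02181495] -5.959132188741099 [-0.75786393 -0.05761391  0.6564007 ]
```

```bash
python3 -m creep '[[[0.6,0,0,0,0],[0.45,0,0,0,0],[0.3,0,0,0,0],[0.2,0,0,0,0],[0.2,0,0,0,0],[0.2,0,0,0,0],[0.2,0,0,0,0],[0.2,0,0,0,0],[0.2,0,0,0,0],[0.2,0,0,0,0]]]'
python3 - <<'E'
from h import *
o=arm.get_obs();cv2.imwrite("pics/w3.png",arm.camera("wrist"));print(o["clock"],o["position"],yaw(o),o["ft_force"],o["opening"]);print(T_of(o).tolist())
E
```

```text
clock: 4.47
position: [0.5249, -0.0849, 0.0234]
tool_rot: [0.0, 0.999, -0.052, 0.0]
ft_force: [-1.2, -1.2, 5.7]
opening: 0.0286
4.4667 [ 0.52492803 -0.08488692  0.0233726 ] -5.936059403342588 [-1.24638258 -1.16088017  5.67257968] 0.02863045241915309
[[0.994637678291779, -0.10341875682218667, 0.0006705666952881538, 0.5249280266718229], [-0.10341851202310053, -0.9946378532898754, -0.00039009464993472573, -0.08488692352945959], [0.0007073141220283308, 0.00031865382708617116, -0.9999996990831903, 0.02337259668154308], [0.0, 0.0, 0.0, 1.0]]
```

View pics/w3.png

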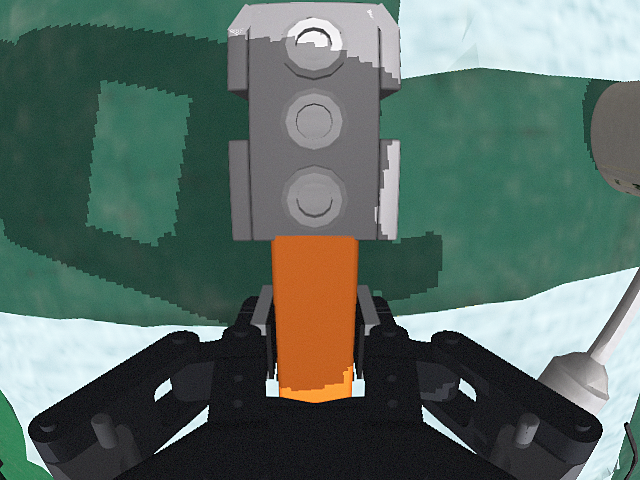

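Gripped on the tail, with the cassette square in the hand (collets in a column at x≈314). Next I'll get its pose relative to the tool and plan the alignment.

Run:
```python
from h import *
o=arm.get_obs();T=np.array([[0.994637678291779, -0.10341875682218667, 0.0006705666952881538, 0.5249280266718229], [-0.10341851202310053, -0.9946378532898754, -0.00039009464993472573, -0.08488692352945959], [0.0007073141220283308, 0.00031865382708617116, -0.9999996990831903, 0.02337259668154308], [0,0,0,1]])
Ti=np.linalg.inv(T)
for k,u,v,z in(("tf",272,238,.036),("tf",358,236,.036),("c3",315,195,.043),("c2",315,121,.043),("c1",314,42,.043),("tr",277,390,.036),("tr",353,382,.036)):
    p=plane("wrist",u,v,z,T);print(k,p,(Ti@np.append(p,1))[:3]*1e3)
# dock
a=np.radians(93.6);u=np.array([np.cos(a),np.sin(a)]);O=np.array([.498,.110])
for nx in(-.055,.014):
    q=O+u*(nx-.075-.040);print("tcp for nose",nx,q)
q=O+u*(-.055-.115)
plan((q[0],q[1],.0245),3.6,8)
```

```text
tf [ 0.51586369 -0.0477239   0.036     ] [-12.85014547 -36.02230568 -12.64797486]
tf [ 0.54441058 -0.04998283  0.036     ] [ 15.7772821  -36.72776643 -12.62795107]
c3 [ 0.53169383 -0.0337924   0.043     ] [  1.45928758 -51.51400232 -19.64279219]
c2 [ 0.53399447 -0.01151035  0.043     ] [  1.4432148  -73.91450692 -19.64994157]
c1 [0.53620837 0.01280315 0.043     ] [  1.13077093 -98.32658802 -19.65794157]
tr [ 0.50845532 -0.11054669  0.036     ] [-13.72175206  27.22979052 -12.62843583]
tr [ 0.53900699 -0.10952433  0.036     ] [ 16.56036813  23.05329561 -12.60834771]
tcp for nose -0.055 [ 0.50867439 -0.05966454]
tcp for nose 0.014 [0.50434184 0.0091993 ]
pos [ 0.52489151 -0.0848923   0.02334446] head -5.93842980611298
[np.float64(-0.078), np.float64(-0.098), np.float64(-0.005), np.float64(-0.199)]
[np.float64(-0.076), np.float64(-0.099), np.float64(-0.005), np.float64(-0.199)]
[np.float64(-0.074), np.float64(-0.101), np.float64(-0.005), np.float64(-0.199)]
[np.float64(-0.072), np.float64(-0.102), np.float64(-0.005), np.float64(-0.199)]
[np.float64(-0.07), np.float64(-0.104), np.float64(-0.005), np.float64(-0.199)]
[np.float64(-0.068), np.float64(-0.105), np.float64(-0.005), np.float64(-0.199)]
[np.float64(-0.065), np.float64(-0.107), np.float64(-0.005), np.float64(-0.199)]
[np.float64(-0.063), np.float64(-0.108), np.float64(-0.005), np.float64(-0.199)]
```

```bash
python3 -m creep '[[[0.2,-0.07,-0.09,-0.01,-0.2],[0.2,-0.08,-0.09,-0.01,-0.2],[0.2,-0.08,-0.09,-0.01,-0.2],[0.2,-0.08,-0.1,-0.01,-0.2],[0.2,-0.08,-0.1,0,-0.2],[0.2,-0.08,-0.1,0,-0.2],[0.2,-0.07,-0.1,0,-0.2],[0.2,-0.07,-0.1,0,-0.2],[0.2,0,0,0,0],[0.2,0,0,0,0]]]'
python3 - <<'E'
from h import *
o=arm.get_obs();cv2.imwrite("pics/w4.png",arm.camera("wrist"));cv2.imwrite("pics/s4.png",arm.camera("side"));cv2.imwrite("pics/c4.png",arm.camera("scene"));print(o["clock"],o["position"],yaw(o),o["ft_force"],o["opening"]);print(T_of(o).tolist())
a=cv2.imread("pics/c4.png")[205:305,270:430];cv2.imwrite("pics/c4z.png",cv2.resize(a,None,fx=5,fy=5,interpolation=cv2.INTER_CUBIC))
a=cv2.imread("pics/s4.png")[170:290,270:430];cv2.imwrite("pics/s4z.png",cv2.resize(a,None,fx=5,fy=5,interpolation=cv2.INTER_CUBIC))
E
```

```text
clock: 5.35
position: [0.5057, -0.0604, 0.0234]
tool_rot: [-0.0, 0.999, 0.032, -0.001]
ft_force: [-0.3, -0.1, -2.7]
opening: 0.0286
5.35 [ 0.50571672 -0.06040594  0.02342434] 3.697115070295244 [-0.29856287 -0.06009072 -2.71975461] 0.028642583794015436
[[0.9979165186115087, 0.06448022644953676, -0.0022186210364081825, 0.5057167240221201], [0.0644819099009704, -0.9979186335817327, 0.000695734066164203, -0.06040593696797313], [-0.0021691421829532166, -0.0008373454389600803, -0.9999972968337496, 0.023424339016139113], [0.0, 0.0, 0.0, 1.0]]
```

View pics/w4.png

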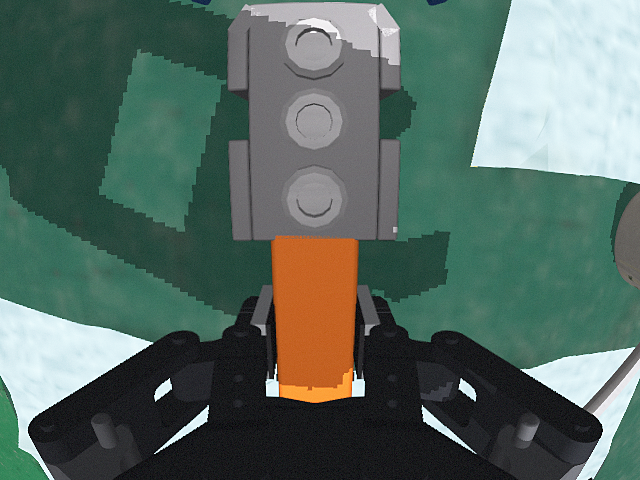

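View pics/c4z.png

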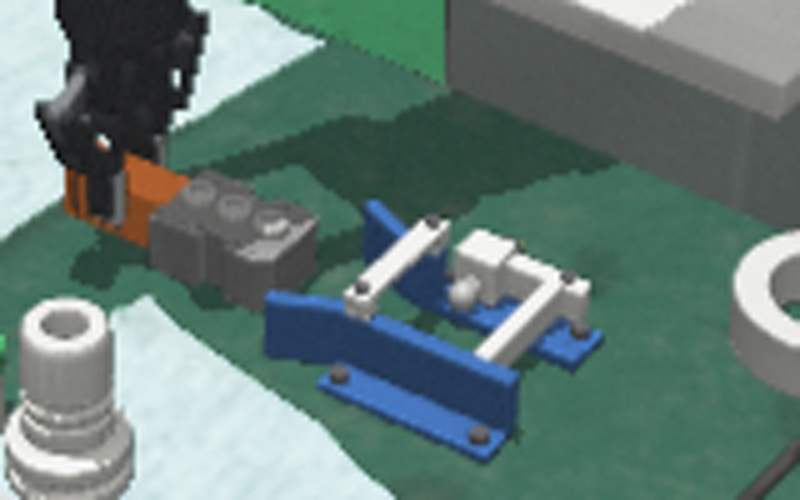

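View pics/s4z.png

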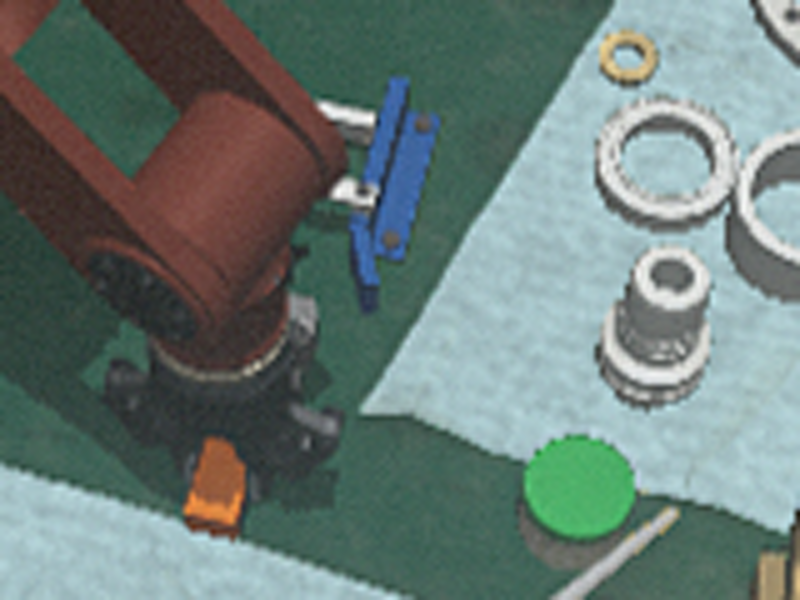

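```bash
python3 -m creep '[[[0.2,0.01,-0.2,0,0.02],[0.2,0.01,-0.2,0,0],[0.2,0.01,-0.2,0,0],[0.2,0.01,-0.2,0,0],[0.2,0,-0.2,0,0],[0.2,0,-0.2,0,0],[0.2,0,-0.15,0,0],[0.2,0,0,0,0],[0.2,0,0,0,0],[0.2,0,0,0,0]]]'
python3 - <<'E'
from h import *
o=arm.get_obs();cv2.imwrite("pics/w5.png",arm.camera("wrist"));cv2.imwrite("pics/c5.png",arm.camera("scene"));print(o["clock"],o["position"],yaw(o),o["ft_force"],o["opening"]);print(T_of(o).tolist())
a=cv2.imread("pics/c5.png")[205:305,270:430];cv2.imwrite("pics/c5z.png",cv2.resize(a,None,fx=5,fy=5,interpolation=cv2.INTER_CUBIC))
E
```

```text
clock: 6.33
position: [0.5056, -0.0206, 0.0239]
tool_rot: [0.0, 1.0, 0.031, 0.0]
ft_force: [-0.2, 0.2, -2.2]
opening: 0.0288
6.3333 [ 0.5056181  -0.02058476  0.02394929] 3.5478038644310925 [-0.22494673  0.21498569 -2.20924239] 0.028785487349245152
[[0.9980835069158077, 0.06188126161662234, 0.0001506100189220008, 0.5056181049694454], [0.06188129624748201, -0.9980834879223347, -0.00023730048107557312, -0.0205847588060611], [0.0001356369198505315, 0.0002461656395434675, -0.9999999605025512, 0.023949294084306884], [0.0, 0.0, 0.0, 1.0]]
```

View pics/w5.png

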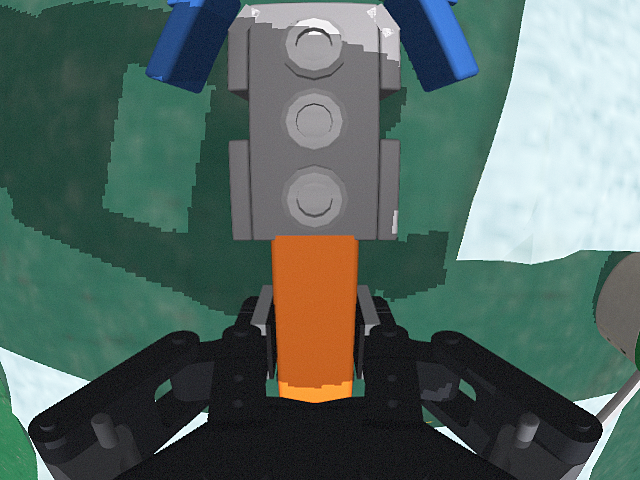

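View pics/c5z.png

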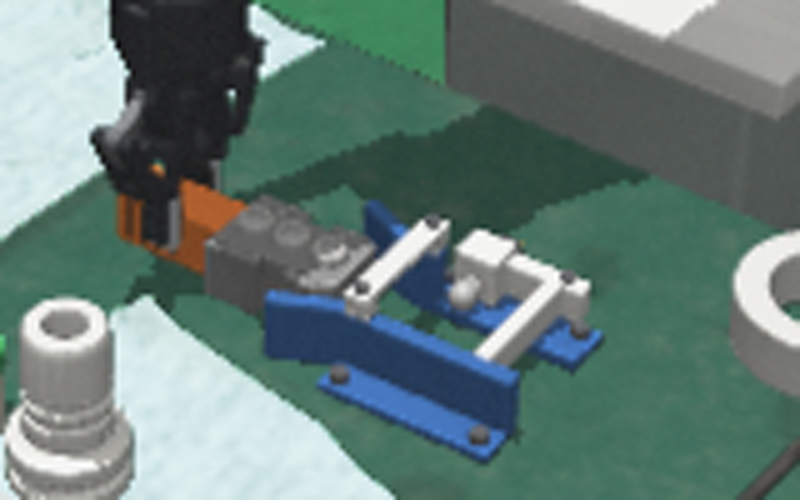

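Centred and square: the cheek tips average column 313.5, and the cassette centre is about 314.5. Next I'll compute the nose depth from the cheek tips.

Run:
```python
from h import *
T=np.array([[0.9980835069158077, 0.06188126161662234, 0.0001506100189220008, 0.5056181049694454], [0.06188129624748201, -0.9980834879223347, -0.00023730048107557312, -0.0205847588060611], [0.0001356369198505315, 0.0002461656395434675, -0.9999999605025512, 0.023949294084306884], [0,0,0,1]])
Ti=np.linalg.inv(T)
for k,u,v,z in(("oL",148,77,.04),("iL",195,92,.04),("iR",433,90,.04),("oR",478,75,.04),("tf",314,237,.036),("nose",314,5,.036)):
    print(k,(Ti@np.append(plane("wrist",u,v,z,T),1))[:3]*1e3)
```

```text
oL [-53.02120984 -91.27247422 -16.08036633]
iL [-36.3700687  -84.51845645 -16.07644521]
iR [ 38.62321875 -85.17453805 -16.06643486]
oR [ 54.47534142 -91.85704135 -16.06592973]
tf [  1.16187875 -35.98131067 -12.05940616]
nose [   1.12157232 -113.18891182  -12.07841749]
```

```bash
python3 -m creep '[[[0.2,0,-0.06,0,0],[0.2,0,-0.06,0,0],[0.2,0,-0.06,0,0],[0.2,0,-0.06,0,0],[0.2,0,-0.06,0,0],[0.2,0,-0.06,0,0],[0.2,0,-0.06,0,0],[0.2,0,-0.06,0,0],[0.2,0,-0.04,0,0],[0.2,0,0,0,0]]]'; python3 -c "
from h import *
o=arm.get_obs();print(o['position'],yaw(o),o['ft_force'],o['wrist_torque'])"
```

```text
clock: 7.27
position: [0.5045, -0.0047, 0.0239]
tool_rot: [-0.0, 1.0, 0.031, -0.0]
ft_force: [-0.1, 0.8, -3.0]
opening: 0.0292
[ 0.50453953 -0.0046817   0.02388828] 3.5492762532114304 [-0.09431511  0.77168921 -3.00438079] [-0.14993854  0.01795936  0.06060105]
```

```bash
python3 -m creep '[[[0.2,0,-0.05,0,0],[0.2,0,-0.05,0,0],[0.2,0,-0.05,0,0],[0.2,0,-0.05,0,0],[0.2,0,-0.05,0,0],[0.2,0,-0.05,0,0],[0.2,0,-0.05,0,0],[0.2,0,-0.03,0,0],[0.2,0,0,0,0],[0.2,0,0,0,0]]]'
python3 - <<'E'
from h import *
o=arm.get_obs();print(o['position'],yaw(o),o['ft_force'],o['wrist_torque'])
cv2.imwrite("pics/w6.png",arm.camera("wrist"));a=arm.camera("scene")[205:305,270:430];cv2.imwrite("pics/c6z.png",cv2.resize(a,None,fx=5,fy=5,interpolation=cv2.INTER_CUBIC))
E
```

```text
clock: 8.1
position: [0.5039, 0.0064, 0.0239]
tool_rot: [0.0, 1.0, 0.031, -0.0]
ft_force: [-0.1, 0.1, -3.6]
opening: 0.0291
[0.50387757 0.00643891 0.02389163] 3.5357755819984718 [-0.08162618  0.11251408 -3.56267718] [-0.22418602 -0.03125914  0.00385322]
```

View pics/w6.png

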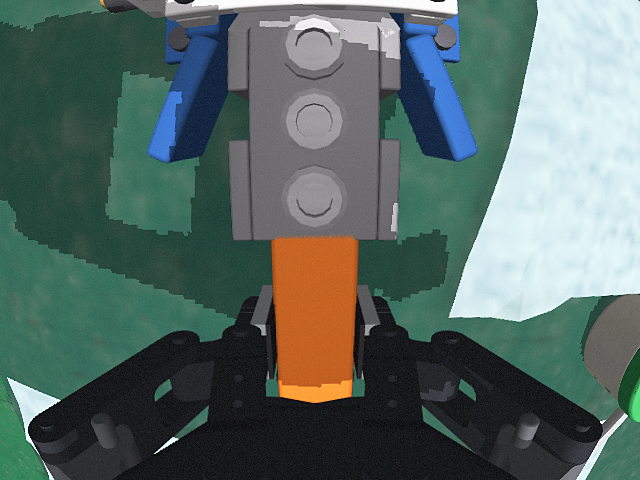

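View pics/c6z.png

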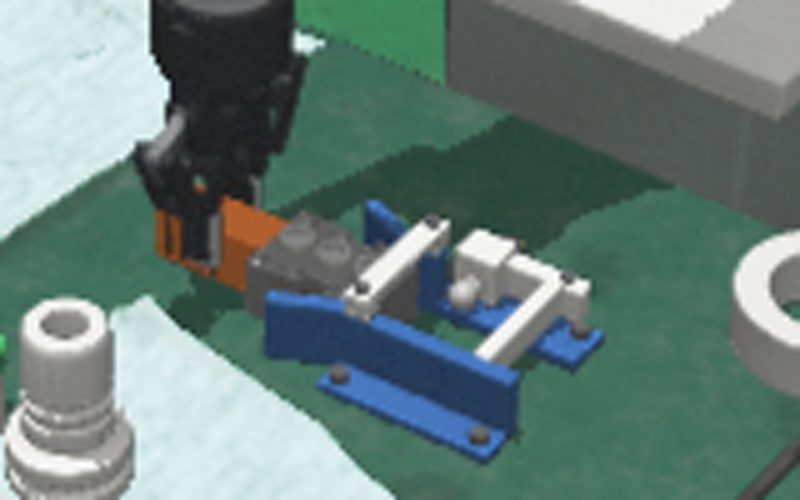

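```bash
python3 -m creep '[[[0.4,0,0,0.02,0],[0.6,0,0,0.01,0],[0.8,0,0,0,0],[0.8,0,0,0,0],[0.8,0,0,0,0],[0.8,0,0,-0.2,0],[0.8,0,0,-0.4,0],[0.8,0,0,-0.4,0],[0.8,0,0,-0.4,0],[0.8,0,0,-0.4,0]]]'
python3 - <<'E'
from h import *
o=arm.get_obs();print(o['position'],yaw(o),o['ft_force'],o['opening'])
cv2.imwrite("pics/w7.png",arm.camera("wrist"));print(T_of(o).tolist())
E
```

```text
clock: 9.03
position: [0.5046, 0.0063, 0.0791]
tool_rot: [0.0, 1.0, 0.031, 0.001]
ft_force: [-0.7, -0.1, -1.1]
opening: 0.0682
[0.50456942 0.00633686 0.07906064] 3.5324794061622167 [-0.69447902 -0.05996774 -1.08538003] 0.06820378030254447
[[0.9980984177317223, 0.06161375853144413, 0.0018147399432272694, 0.5045694159631241], [0.06161424533203147, -0.9981000146182921, -0.00021352079337834295, 0.006336859695219575], [0.0017981361452588805, 0.0003249285980995879, -0.9999983305625111, 0.07906063662081529], [0.0, 0.0, 0.0, 1.0]]
```

View pics/w7.png

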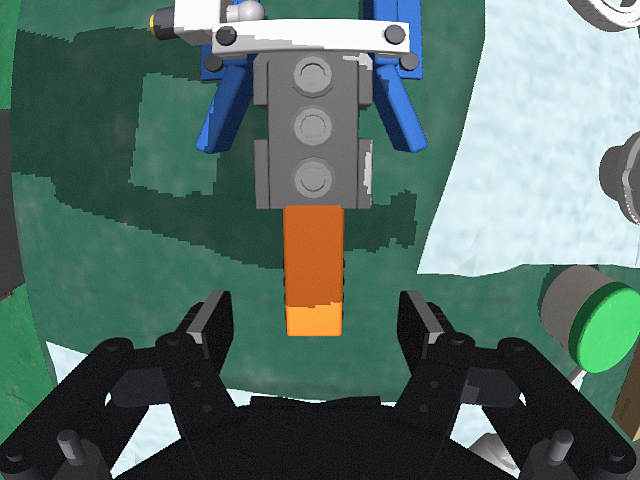

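Run:
```python
from h import *
T=np.array([[0.9980984177317223, 0.06161375853144413, 0.0018147399432272694, 0.5045694159631241], [0.06161424533203147, -0.9981000146182921, -0.00021352079337834295, 0.006336859695219575], [0.0017981361452588805, 0.0003249285980995879, -0.9999983305625111, 0.07906063662081529],[0,0,0,1]])
Ti=np.linalg.inv(T);P=lambda u,v,z:(Ti@np.append(plane("wrist",u,v,z,T),1))[:2]*1e3
for k,u,v,z in(("te",314.5,335,.036),("tfL",284,207,.036),("tfR",344,206,.036),("teL",287,335,.036),("teR",342,335,.036),("sc",227,36,.059),("sc",396,35,.059)):print(k,P(u,v,z))
```

```text
te [ 1.2993992  33.76641261]
tfL [-13.31018074 -35.7860229 ]
tfR [ 15.37016224 -36.27907521]
teL [-13.53701908  33.87304653]
teR [16.13801882 33.87727307]
sc [ -34.61608406 -112.74429088]
sc [  34.5953391  -113.03283738]
```

```bash
python3 -m creep '[[[0.5,0,0.4,0,0],[0.2,0,0.4,0,0],[0,0,0.4,0,0],[0,0,0.4,0,0],[0,0,0.4,0,0],[0,0,0,0.3,0],[0,0,0,0.4,0],[0,0,0,0.4,0],[0,0,0,0.4,0],[0,0,0,0.35,0]]]'
python3 - <<'E'
from h import *
o=arm.get_obs();print(o['position'],yaw(o),o['ft_force'],o['opening'])
cv2.imwrite("pics/w8.png",arm.camera("wrist"));a=arm.camera("scene")[205:305,250:410];cv2.imwrite("pics/c8z.png",cv2.resize(a,None,fx=5,fy=5,interpolation=cv2.INTER_CUBIC))
E
```

```text
clock: 9.92
position: [0.5061, -0.0527, 0.0191]
tool_rot: [-0.0, 1.0, 0.031, -0.001]
ft_force: [-0.1, -0.1, 0.4]
opening: 0.0001
[ 0.50614093 -0.05272063  0.01906469] 3.5634114987341237 [-0.08844128 -0.07968098  0.40452331] 5.3340885542062694e-05
```

View pics/w8.png

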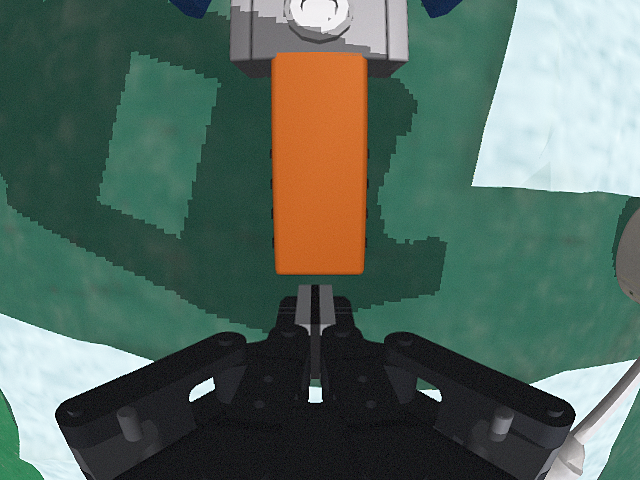

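View pics/c8z.png

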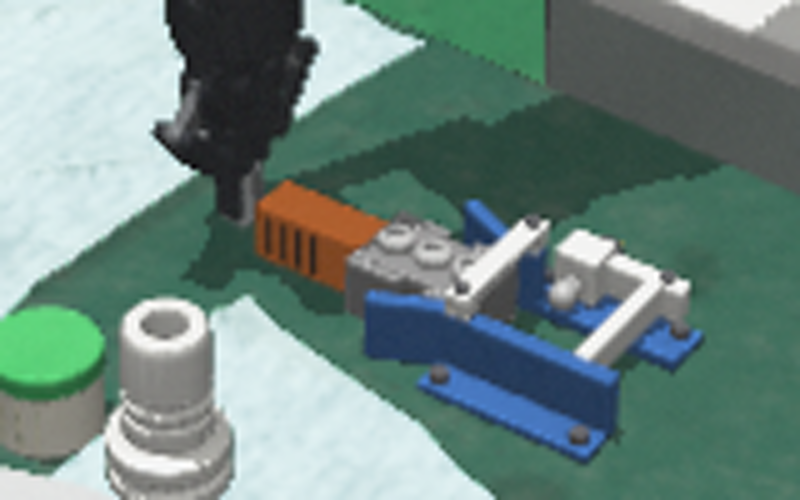

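```bash
python3 -m creep '[[[0,0,-0.05,0,0],[0,0,-0.05,0,0],[0,0,-0.05,0,0],[0,0,-0.05,0,0],[0,0,-0.05,0,0],[0,0,-0.05,0,0],[0,0,-0.05,0,0],[0,0,-0.05,0,0],[0,0,-0.05,0,0],[0,0,-0.05,0,0]]]'; python3 -c "
from h import *
o=arm.get_obs();print(o['position'],yaw(o),o['ft_force'])"
```

```text
clock: 10.85
position: [0.5068, -0.0388, 0.0216]
tool_rot: [0.001, 1.0, 0.031, 0.0]
ft_force: [0.5, -2.7, 0.9]
opening: 0.0001
[ 0.50683721 -0.03883649  0.02161796] 3.561265230176852 [ 0.49272023 -2.70990824  0.88696322]
```

```bash
python3 -m creep '[[[0,0,-0.03,0,0],[0,0,-0.03,0,0],[0,0,-0.03,0,0],[0,0,-0.03,0,0],[0,0,-0.03,0,0],[0,0,-0.03,0,0],[0,0,-0.03,0,0],[0,0,-0.03,0,0],[0,0,0,0,0],[0,0,0,0,0]]]'; python3 -c "
from h import *
o=arm.get_obs();print(o['position'],yaw(o),o['ft_force'])"
```

```text
clock: 11.68
position: [0.5063, -0.0312, 0.0216]
tool_rot: [-0.0, 1.0, 0.031, 0.0]
ft_force: [0.5, -2.5, 0.4]
opening: -0.0003
[ 0.50629101 -0.03119306  0.0215756 ] 3.529278709355389 [ 0.46197676 -2.54647712  0.42640993]
```

```bash
python3 -m creep '[[[0,0,-0.02,0,0],[0,0,-0.02,0,0],[0,0,-0.02,0,0],[0,0,-0.02,0,0],[0,0,-0.02,0,0],[0,0,-0.02,0,0],[0,0,-0.02,0,0],[0,0,-0.02,0,0],[0,0,0,0,0],[0,0,0,0,0]]]'; python3 -c "
from h import *
o=arm.get_obs();print(o['position'],yaw(o),o['ft_force'])"
```

```text
clock: 12.52
position: [0.506, -0.0264, 0.0216]
tool_rot: [-0.0, 1.0, 0.031, 0.0]
ft_force: [0.8, -2.5, 1.4]
opening: 0.0003
[ 0.5059961  -0.02643048  0.02156781] 3.5320651392084264 [ 0.78774183 -2.49803139  1.42009549]
```

```bash
python3 -m creep '[[[0,0,-0.02,0,0],[0,0,-0.02,0,0],[0,0,-0.02,0,0],[0,0,-0.02,0,0],[0,0,-0.02,0,0],[0,0,-0.02,0,0],[0,0,0,0,0],[0,0,0,0,0],[0,0,0,0,0],[0,0,0,0,0]]]'; python3 -c "
from h import *
o=arm.get_obs();print(o['position'],yaw(o),o['ft_force'])"
```

```text
clock: 13.35
position: [0.5057, -0.0229, 0.0215]
tool_rot: [-0.0, 1.0, 0.031, 0.0]
ft_force: [0.4, -3.1, 3.0]
opening: 0.0002
[ 0.50573666 -0.02285135  0.02152871] 3.5269369259195456 [ 0.3500815  -3.12228445  2.95661545]
```

```bash
python3 -m creep '[[[0,0,-0.02,0,0],[0,0,-0.02,0,0],[0,0,-0.02,0,0],[0,0,-0.02,0,0],[0,0,-0.02,0,0],[0,0,0,0,0],[0,0,0,0,0],[0,0,0,0,0],[0,0,0,0,0],[0,0,0,0,0]]]'; python3 -c "
from h import *
o=arm.get_obs();print(o['position'],yaw(o),o['ft_force'])"
```

```text
clock: 14.18
position: [0.5055, -0.0199, 0.0215]
tool_rot: [-0.0, 1.0, 0.031, 0.0]
ft_force: [-0.7, -3.5, 2.3]
opening: -0.0003
[ 0.50553444 -0.01986168  0.02149435] 3.5270255455005586 [-0.70849919 -3.535574    2.274061  ]
```

```bash
python3 -m creep '[[[0,0,-0.02,0,0],[0,0,-0.02,0,0],[0,0,-0.02,0,0],[0,0,-0.02,0,0],[0,0,-0.02,0,0],[0,0,0,0,0],[0,0,0,0,0],[0,0,0,0,0],[0,0,0,0,0],[0,0,0,0,0]]]'; python3 -c "
from h import *
o=arm.get_obs();print(o['position'],yaw(o),o['ft_force'])"
```

```text
clock: 15.02
position: [0.5053, -0.0168, 0.0215]
tool_rot: [-0.0, 1.0, 0.031, -0.0]
ft_force: [-0.0, -3.2, 2.6]
opening: 0.0003
[ 0.50526262 -0.01683789  0.02145259] 3.5235807698437327 [-0.02869227 -3.24402712  2.55524624]
```

```bash
python3 -m creep '[[[0,0,-0.02,0,0],[0,0,-0.02,0,0],[0,0,-0.02,0,0],[0,0,-0.02,0,0],[0,0,-0.02,0,0],[0,0,0,0,0],[0,0,0,0,0],[0,0,0,0,0],[0,0,0,0,0],[0,0,0,0,0]]]'
python3 - <<'E'
from h import *
o=arm.get_obs();print(o['position'],yaw(o),o['ft_force'])
a=arm.camera("scene")[205:305,250:410];cv2.imwrite("pics/c9z.png",cv2.resize(a,None,fx=5,fy=5,interpolation=cv2.INTER_CUBIC))
E
```

```text
clock: 15.85
position: [0.5054, -0.0151, 0.0215]
tool_rot: [0.001, 1.0, 0.031, 0.0]
ft_force: [-0.0, -8.7, 1.0]
opening: -0.0001
[ 0.50540902 -0.0151431   0.02149031] 3.5771559117937186 [-0.02182061 -8.67817942  1.00680628]
```

View pics/c9z.png

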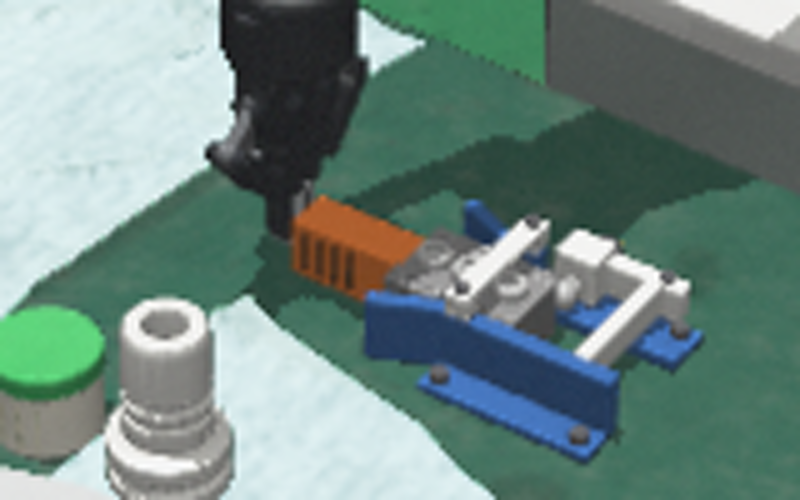

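The ball has been felt at about 35 mm of nose depth (push rose from 3 to 8.7 N). I'll carry on in small steps.

```bash
python3 -m creep '[[[0,0,-0.02,0,0],[0,0,-0.02,0,0],[0,0,-0.02,0,0],[0,0,-0.01,0,0],[0,0,0,0,0],[0,0,0,0,0],[0,0,0,0,0],[0,0,0,0,0],[0,0,0,0,0],[0,0,0,0,0]]]'; python3 -c "
from h import *
o=arm.get_obs();print(o['position'],yaw(o),o['ft_force'])"
```

```text
clock: 16.73
position: [0.5056, -0.0136, 0.0215]
tool_rot: [0.002, 1.0, 0.031, 0.001]
ft_force: [1.6, -8.9, 0.0]
opening: -0.0
[ 0.50556362 -0.01356909  0.02152043] 3.5955513524454683 [ 1.57717503e+00 -8.87678951e+00  6.55847288e-03]
```

```bash
python3 -m creep '[[[0,0,-0.02,0,0],[0,0,-0.02,0,0],[0,0,-0.02,0,0],[0,0,-0.01,0,0],[0,0,0,0,0],[0,0,0,0,0],[0,0,0,0,0],[0,0,0,0,0],[0,0,0,0,0],[0,0,0,0,0]]]'; python3 -c "
from h import *
o=arm.get_obs();print(o['position'],yaw(o),o['ft_force'])"
```

```text
clock: 17.57
position: [0.5052, -0.0114, 0.0215]
tool_rot: [0.002, 1.0, 0.031, 0.0]
ft_force: [-0.2, -9.6, 0.9]
opening: -0.0002
[ 0.50517485 -0.01138241  0.02150781] 3.5954752547389885 [-0.23420261 -9.63200365  0.93312775]
```

```bash
python3 -m creep '[[[0,0,-0.02,0,0],[0,0,-0.02,0,0],[0,0,-0.02,0,0],[0,0,-0.02,0,0],[0,0,-0.02,0,0],[0,0,0,0,0],[0,0,0,0,0],[0,0,0,0,0],[0,0,0,0,0],[0,0,0,0,0]]]'; python3 -c "
from h import *
o=arm.get_obs();print(o['position'],yaw(o),o['ft_force'])"
```

```text
clock: 18.4
position: [0.5048, -0.008, 0.0215]
tool_rot: [0.001, 1.0, 0.031, 0.0]
ft_force: [0.8, -7.6, 1.1]
opening: -0.0001
[ 0.50477885 -0.00798252  0.0214836 ] 3.5823375220322586 [ 0.84321203 -7.60003371  1.1206198 ]
```

```bash
python3 -m creep '[[[0,0,-0.03,0,0],[0,0,-0.03,0,0],[0,0,-0.03,0,0],[0,0,-0.03,0,0],[0,0,-0.03,0,0],[0,0,-0.03,0,0],[0,0,-0.03,0,0],[0,0,-0.03,0,0],[0,0,0,0,0],[0,0,0,0,0]]]'; python3 -c "
from h import *
o=arm.get_obs();print(o['position'],yaw(o),o['ft_force'])"
```

```text
clock: 19.23
position: [0.5043, -0.0006, 0.0215]
tool_rot: [0.001, 1.0, 0.031, -0.0]
ft_force: [-0.4, -7.1, 2.0]
opening: 0.0002
[ 0.50428258 -0.00062043  0.02150004] 3.5731416573459986 [-0.36545049 -7.05101585  2.03101777]
```

```bash
python3 -m creep '[[[0,0,-0.03,0,0],[0,0,-0.03,0,0],[0,0,-0.03,0,0],[0,0,-0.03,0,0],[0,0,-0.03,0,0],[0,0,-0.03,0,0],[0,0,-0.03,0,0],[0,0,-0.03,0,0],[0,0,0,0,0],[0,0,0,0,0]]]'; python3 -c "
from h import *
o=arm.get_obs();print(o['position'],yaw(o),o['ft_force'])"
```

```text
clock: 20.07
position: [0.5038, 0.0065, 0.0215]
tool_rot: [0.001, 1.0, 0.031, -0.0]
ft_force: [-0.5, -8.0, 1.7]
opening: -0.0
[0.50384652 0.00652542 0.02149808] 3.5742485128727948 [-0.51423757 -7.96846976  1.72528317]
```

```bash
python3 -m creep '[[[0,0,-0.02,0,0],[0,0,-0.02,0,0],[0,0,-0.02,0,0],[0,0,-0.02,0,0],[0,0,-0.02,0,0],[0,0,-0.02,0,0],[0,0,-0.02,0,0],[0,0,-0.02,0,0],[0,0,0,0,0],[0,0,0,0,0]]]'; python3 -c "
from h import *
o=arm.get_obs();print(o['position'],yaw(o),o['ft_force'])"
```

```text
clock: 20.9
position: [0.5035, 0.0112, 0.0215]
tool_rot: [0.001, 1.0, 0.031, -0.0]
ft_force: [0.3, -8.3, 1.2]
opening: -0.0001
[0.50349947 0.01121125 0.02145533] 3.579847751750174 [ 0.28319961 -8.26001777  1.2220903 ]
```

```bash
python3 -m creep '[[[0,0,-0.02,0,0],[0,0,-0.02,0,0],[0,0,-0.02,0,0],[0,0,-0.02,0,0],[0,0,-0.02,0,0],[0,0,0,0,0],[0,0,0,0,0],[0,0,0,0,0],[0,0,0,0,0],[0,0,0,0,0]]]'
python3 - <<'E'
from h import *
o=arm.get_obs();print(o['position'],yaw(o),o['ft_force'])
cv2.imwrite("pics/w10.png",arm.camera("wrist"))
a=arm.camera("scene")[205:305,250:410];cv2.imwrite("pics/c10z.png",cv2.resize(a,None,fx=5,fy=5,interpolation=cv2.INTER_CUBIC))
E
```

```text
clock: 21.73
position: [0.5033, 0.0148, 0.0215]
tool_rot: [0.001, 1.0, 0.031, -0.0]
ft_force: [0.2, -6.2, 2.6]
opening: 0.0
[0.50326252 0.01483187 0.02149154] 3.5599051615477633 [ 0.22009262 -6.15523597  2.60007853]
```

View pics/c10z.png

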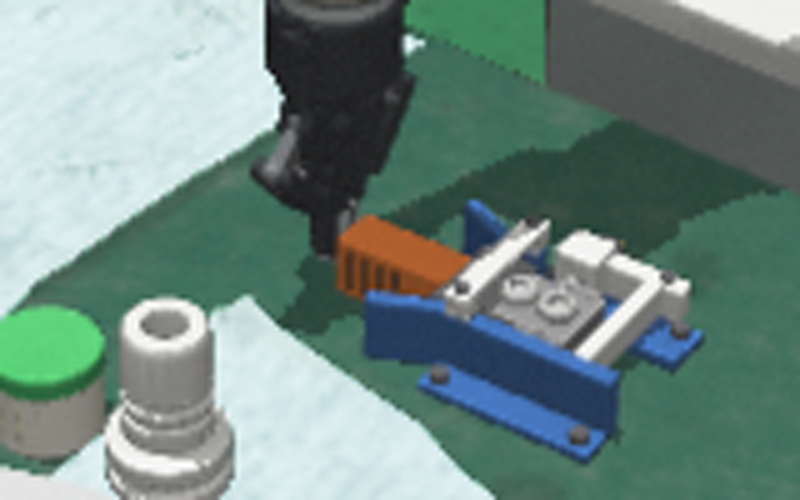

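View pics/w10.png

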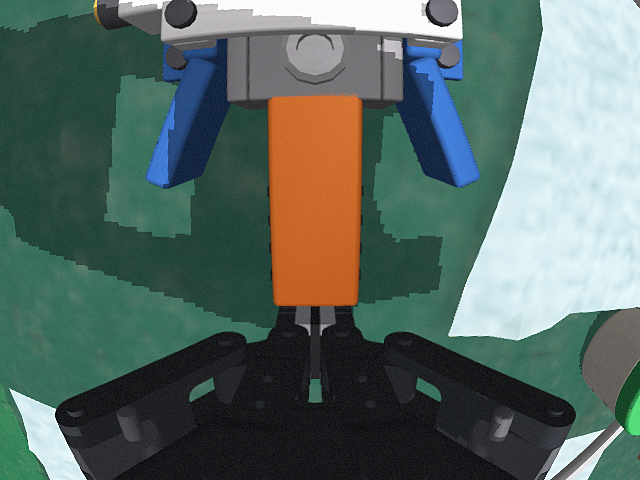

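```bash
python3 -m creep '[[[0,0,-0.02,0,0],[0,0,-0.02,0,0],[0,0,-0.02,0,0],[0,0,-0.01,0,0],[0,0,0,0,0],[0,0,0,0,0],[0,0,0,0,0],[0,0,0,0,0],[0,0,0,0,0],[0,0,0,0,0]]]'; python3 -c "
from h import *
o=arm.get_obs();print(o['position'],yaw(o),o['ft_force'])"
```

```text
clock: 22.67
position: [0.5031, 0.0175, 0.0215]
tool_rot: [-0.0, 1.0, 0.031, -0.0]
ft_force: [-0.2, -5.3, 2.6]
opening: 0.0
[0.50306173 0.01749115 0.02145083] 3.532643650227012 [-0.23309577 -5.32323025  2.63442763]
```

```bash
python3 -m creep '[[[0,0,-0.02,0,0],[0,0,-0.02,0,0],[0,0,-0.02,0,0],[0,0,-0.01,0,0],[0,0,0,0,0],[0,0,0,0,0],[0,0,0,0,0],[0,0,0,0,0],[0,0,0,0,0],[0,0,0,0,0]]]'; python3 -c "
from h import *
o=arm.get_obs();print(o['position'],yaw(o),o['ft_force'])"
```

```text
clock: 23.5
position: [0.503, 0.0198, 0.0214]
tool_rot: [-0.0, 1.0, 0.031, -0.0]
ft_force: [-0.4, -2.4, 1.9]
opening: 0.0
[0.50300725 0.01979439 0.02141276] 3.5196358369688125 [-0.42094426 -2.43985211  1.8834683 ]
```

The push has dropped to about 2.4 N, so the ball is entering the notch. Now I'll feel for the end stop.

```bash
python3 -m creep '[[[0,0,-0.02,0,0],[0,0,-0.02,0,0],[0,0,-0.01,0,0],[0,0,0,0,0],[0,0,0,0,0],[0,0,0,0,0],[0,0,0,0,0],[0,0,0,0,0],[0,0,0,0,0],[0,0,0,0,0]]]'; python3 -c "
from h import *
o=arm.get_obs();print(o['position'],yaw(o),o['ft_force'])"
```

```text
clock: 24.33
position: [0.503, 0.02, 0.0215]
tool_rot: [0.001, 1.0, 0.031, -0.0]
ft_force: [-0.0, -6.4, 0.8]
opening: 0.0001
[0.50297325 0.02000242 0.02145195] 3.5725130897872277 [-0.04036223 -6.41575148  0.79777711]
```

```bash
python3 -m creep '[[[0,0,-0.02,0,0],[0,0,-0.02,0,0],[0,0,0,0,0],[0,0,0,0,0],[0,0,0,0,0],[0,0,0,0,0],[0,0,0,0,0],[0,0,0,0,0],[0,0,0,0,0],[0,0,0,0,0]]]'; python3 -c "
from h import *
o=arm.get_obs();print(o['position'],yaw(o),o['ft_force'])"
```

```text
clock: 25.17
position: [0.503, 0.0201, 0.0215]
tool_rot: [0.002, 0.999, 0.032, -0.0]
ft_force: [-0.1, -11.0, 0.7]
opening: 0.0
[0.50300501 0.02009042 0.02146189] 3.622759545833016 [ -0.05530559 -11.04488544   0.68116263]
```

```bash
python3 -m creep '[[[0,0,-0.02,0,0],[0,0,-0.02,0,0],[0,0,0,0,0],[0,0,0,0,0],[0,0,0,0,0],[0,0,0,0,0],[0,0,0,0,0],[0,0,0,0,0],[0,0,0,0,0],[0,0,0,0,0]]]'; python3 -c "
from h import *
o=arm.get_obs();print(o['position'],yaw(o),o['ft_force'])"
```

```text
clock: 26.0
position: [0.503, 0.0201, 0.0215]
tool_rot: [0.003, 0.999, 0.032, -0.0]
ft_force: [-0.2, -14.4, 1.1]
opening: -0.0002
[0.503008   0.0200831  0.02150717] 3.666837416297531 [ -0.20874623 -14.36300429   1.0537583 ]
```

At the end stop: 14 N with no further travel. I'll back off and then raise for a check.

```bash
python3 -m creep '[[[0,0,0.05,0,0],[0,0,0.1,0,0],[0,0,0.2,0,0],[0,0,0.3,0,0],[0,0,0.3,-0.2,0],[0,0,0.3,-0.6,0],[0,0,0,-0.9,0],[0,0,0,-0.9,0],[0,0,0,-0.9,0],[0,0,0,-0.9,0]]]'; python3 -m creep '[[[0,0,-0.4,-0.4,0],[0,0,-0.4,-0.4,0],[0,0,-0.4,-0.4,0],[0,0,0,0,0],[0,0,0,0,0],[0,0,0,0,0],[0,0,0,0,0],[0,0,0,0,0],[0,0,0,0,0],[0,0,0,0,0]]]'
python3 - <<'E'
from h import *
o=arm.get_obs();print(o['position'],yaw(o),o['ft_force']);print(T_of(o).tolist())
a=arm.camera("wrist");cv2.imwrite("pics/w11.png",a);cv2.imwrite("pics/w11z.png",cv2.resize(a[20:200,210:420],None,fx=3.3,fy=3.3,interpolation=cv2.INTER_CUBIC))
a=arm.camera("scene")[205:305,250:410];cv2.imwrite("pics/c11z.png",cv2.resize(a,None,fx=5,fy=5,interpolation=cv2.INTER_CUBIC))
E
```

```text
clock: 26.83
position: [0.5048, -0.0144, 0.155]
tool_rot: [-0.0, 1.0, 0.031, -0.0]
ft_force: [0.0, 0.0, 0.4]
opening: 0.0001
clock: 27.67
position: [0.5026, 0.0217, 0.1888]
tool_rot: [-0.0, 1.0, 0.031, -0.001]
ft_force: [-0.2, -0.3, 0.3]
opening: -0.0001
[0.50261862 0.0217023  0.18883849] 3.5022500375989396 [-0.22659312 -0.31375695  0.2555487 ]
[[0.9981316281758361, 0.06108757492391938, -0.0012494098484505424, 0.5026186193125055], [0.06108768955265058, -0.9981324016859994, 5.3755540781706155e-05, 0.02170229874458291], [-0.001243792657099002, -0.00012997866639008785, -0.9999992180423807, 0.18883849223455368], [0.0, 0.0, 0.0, 1.0]]
```

View pics/w11.png

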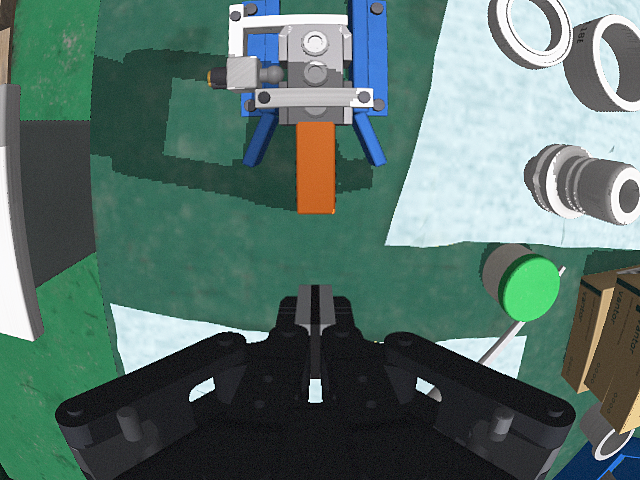

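View pics/c11z.png

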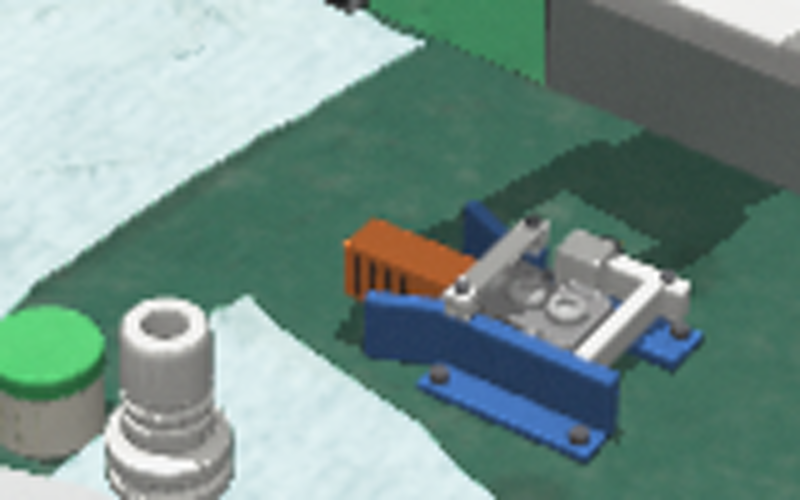

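View pics/w11z.png

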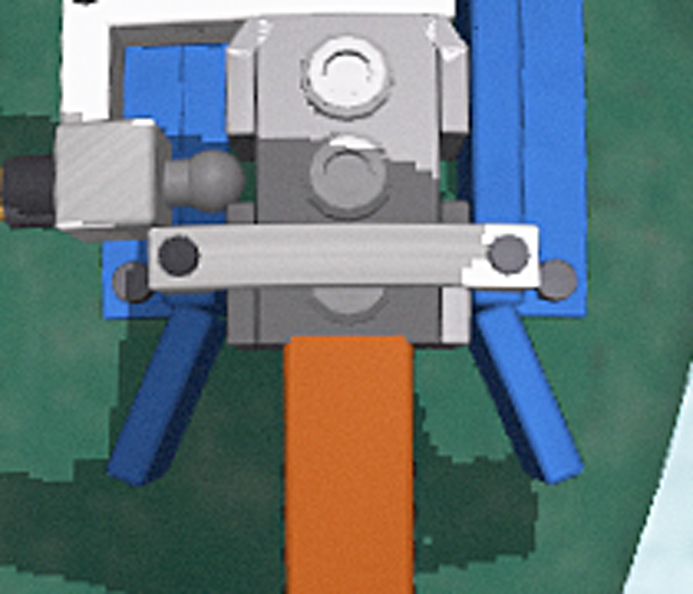

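The ball at zoom row 182 (z 18 mm) corrects for parallax to row 169, and the notch is centred at row 170, so it is seated. The cassette is square and the bystanders stand where they were. Handing in.

Run:
```python
from h import *
T=np.array([[0.9981316281758361, 0.06108757492391938, -0.0012494098484505424, 0.5026186193125055], [0.06108768955265058, -0.9981324016859994, 5.3755540781706155e-05, 0.02170229874458291], [-0.001243792657099002, -0.00012997866639008785, -0.9999992180423807, 0.18883849223455368],[0,0,0,1]])
P=lambda u,v,z:plane("wrist",u,v,z,T)[:2]
s=(P(264,98,.059)+P(364,98,.059))/2;f=(P(297,123,.036)+P(334,123,.036))/2;e=(P(297,213,.036)+P(334,213,.036))/2
d=P(364,98,.059)-P(264,98,.059);u=np.array([-d[1],d[0]])/np.linalg.norm(d)
n=f+u*.080;print("nose in dock x,y",(n-s)@u+.010,(n-s)@np.array([-u[1],u[0]]),"angle",np.cross(np.append(u,0),np.append(f-e,0))[2]/np.linalg.norm(f-e))
print(arm.sign_off())
```

```text
nose in dock x,y 0.07271881388539327 -0.0010750525639654307 angle 0.0009831275937306502
the job is handed in; nothing more can be done
None
```

The cassette is home in the dock with the ball in its notch, and I handed the job in at about 28 s of the 50 s limit. No verdict came back.

- **Start in the bay:** I gripped the tail, turned the cassette square to the dock and started its nose about 13 mm into the straight bay. Then I let go, closed the fingers and pushed on the tail's end face.
- **Feel on the way in:** The push rose from about 3 N to 9–10 N at the ball, then ran at 7–8 N along the side. It dropped to 2.4 N as the ball reached the notch. At the end stop I read 14 N with no further travel, well under the 36 N limit, and then backed off.
- **Last checks:**
  - The nose was about 72 mm into the bay, 1 mm off the centre line and 0.001 rad off square.
  - The ball lined up with the notch, allowing for parallax in the camera view.
  - The arm was clear and the bystanders I could see looked undisturbed.

The first camera estimate put the ball at about 33 mm. The push first rose at about 35–36 mm of nose depth, and the cassette stopped at 71–73 mm. Working back 38 mm from the stop gives the ball at 33–35 mm, so the two agree within camera accuracy. I had no direct reading of the plunger; that the ball is fully out rests on the drop in force and the images.

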